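Slide a board carrier into its locating notches and turn the keeper over it

ROBOT

A 6-joint arm with a two-finger parallel gripper is mounted at the origin on the work surface; the furniture and walls round the work are solid. World frame = base frame: x ahead of the robot, y to its left, z up, the work surface at z = 0. Lengths are in m, angles in rad, forces in N, time in s.
With the tool pointing down it reaches from about 0.4 to 0.825 m from the base axis. Payload 7 kg.
Tool frame: the origin (TCP) lies on the centre line of the jaws, within the pads' length; the fingertips stand 11 mm ahead of it and the grasp point (between the pads) lies 8 mm behind it; z points along the fingers, y is the line along which they close (so a half turn about z gives the same grasp; the last joint's range is limited). The gripper opens to 85 mm and grips with 20 to 120 N. Pads are 22 mm wide; open, the fingers measure 114 mm over their backs; the gripper's body (76 mm by 85 mm) begins 54 mm behind the grasp point. The pads swing forward as they close: fully open they stand 13 mm farther back than shut.
Start: joints at [-0.885, 0.359, 0.012, 0, -1.224, -0.288], TCP at [0.261, -0.622, 0.242] pointing down, gripper open.
Joint ranges: [-3.07, 3.07], [-1.43, 2.12], [-1.02, 1.25], [-3.03, 1.67], [-3.05, -0], [-3.03, 3.03]. Speed limits (rad/s): [2.39, 2.39, 3.01, 3.14, 3.14, 3.14].

INTERFACE

Orientations are given as [roll, pitch, yaw] about the fixed x, y, z axes, in that order (R = Rz(yaw) Ry(pitch) Rx(roll)).
In Python, from plant import r, viewer, finder gives the robot as it stands. Calls block until the motion is done:
- r.movep(position, orientation): joint-space move of the TCP to a pose.
- r.servo_line(position, rotation=None, v=0.15, f_stop=None): straight line of the TCP; rotation=None keeps the orientation; v is the mean speed in m/s. With f_stop (N) it stops when the force on the tool has changed by that much, and returns True; else False.
- r.move_j(angles): joint-space move.
- r.grip(opening): finger opening in m; the grip force is fixed at half the most; returns when the fingers have stopped.
- r.pause(seconds).
- r.inverse_kinematics(position, orientation): joint angles nearest the present ones, or None.
- viewer.snapshot(name): name is "scene" or "side" or "wrist"; returns (picture, depth): 384x512x3 uint8, red, green, blue; 384x512 float32, m along the optical axis (not along the pixel's ray), 0 where there is no reading.
- viewer.get_calibration(name): a dict with "mtx" (3x3 intrinsics, pixels), "dist_coeffs" ([k1, k2, p1, p2, k3] as OpenCV has them; the pictures are not rectified), "R" (3x3) and "t" (3): a world point X has camera coordinates R X + t. Camera axes: x right, y down, z forward; pixel columns grow to the right and rows downward; lengths in m; the calibration is good to about 2 mm. A picture is of the moment at which its call begins: read the wrist's pose just before it. get_calibration takes no time and is no camera call; for the wrist camera it gives the pose at the moment of the call.
A pose or a line that the arm cannot do raises r.IKError and nothing moves.
- r.hand_in(): hands the job in; it is judged then, once.
Trained networks look in the newest picture that a camera, given by its name, has taken for a name from the list of things; names that differ only in an ending like _2 or _b are one class to them, and where a whole thing is asked for, a point or a joint stands for the part that bears it (a point fixed in the world has none). Each returns a list of dicts, best first, with "p" (0 to 1); they miss things now and then, are a little off and sometimes report something else, mostly with a low value. They report only what shows in the picture. A call takes as long as a camera call. They do not tell look-alikes from the thing itself.
- finder.boxes_of(camera, label): "bbox" ([centre column, centre row, width, height] in pixels, round what is visible of it).
Readings, each from a call of its own:
- r.read_clock(): time.
- r.read_joint_positions(): joint angles.
- r.read_qvel(): joint speeds.
- r.read_tau(): joint torques, N m.
- r.read_eef_pos(): TCP position.
- r.read_tcp_rot(): TCP orientation.
- r.read_contact_force(): force on the tool from outside, world axes, zero at the start.
- r.read_ft_torque(): the same for the moment, N m.
- r.read_opening(): finger opening in m.
- r.read_finger_force(): force on a finger pad.
Only numpy, scipy, OpenCV 4.12 (cv2) and the standard library are available. Lean on these libraries where they do the work, as an engineer would, in place of code of your own. Each camera call takes 0.05 s, during which the arm holds its last target. There are 200 camera calls.

TASK

With the fingertips, push the black board carrier along its two rails by its orange flange until it drops into the locating notches. Then push the red knob of the keeper round until the keeper lies fully across the edge of the carrier against its stop, and take the hand away. Do not lift the carrier off its rails, and do not disturb the jar, tape, bottle and screwdriver standing about.

Things in the scene. Friction and masses are not known exactly. Their poses are not given: they have to be found in the camera images.
- fixture: Fixed fixture: grey base plate 220 x 114 mm, 8 mm high, with two aluminium rails along its x. Origin: bench level, centre line between the rails, halfway along. x: sliding direction (away from the robot and to its left), y left of that, z up. Rails x -110 to 110, tops 22 mm above the bench, y 7.5 to 38 mm on both sides, a slot between. Four notches 20 mm long, 6 mm deep, yellow floors: outer at x = 87, inner at x = 3 mm.
- seat (a point): Where the carrier's origin comes to lie when it has dropped into the notches: fixture x = 45, y = 0, 24 mm above the bench. Fixed to the fixture.
- carrier: Loose black carrier plate 110 (x) x 74 (y) x 4 mm, 0.35 to 0.7 kg, with a green board and a finned heat sink (top 26 mm above origin, y -31 to -1 mm). Origin: middle of the plate's underside; axes as the fixture's. A keel runs between the rails with 1.5 mm play. Sliding, the origin is 30 mm above the bench; it drops 6 mm at the seat. Sliding takes a few N; the notches stop it firmly; over about 15 N may tip it.
- flange (a point): Middle of the rear face, on the robot's right, of the carrier's upright orange flange, the place to push: at carrier x = -55, y = 0, z = 10 mm. The flange is 60 mm wide (y), 4 mm thick, from the underside of the plate to 20 mm above it.
- front_foot (a point): Underside of the front left one of the carrier's four brass feet, each 16 mm long, 10 mm wide and 8 mm high: front pair at carrier x = 42, y = +-30 mm (over the outer notches), rear pair at x = -42, y = +-14.5 mm (over the inner notches). All drop together, with 2 mm play each way.
- keeper (a joint): Steel turn-button on a post left of the rails; vertical axis at fixture x = 35, y = 54 mm. 0: arm points along fixture -x (open); grows counterclockwise seen from above; 1.571: stop, arm points to -y over the carrier's edge. Stays where left; about 1 N at the knob turns it. Arm 12 mm wide, 5 mm thick, underside 30.5 mm above the bench: it clears the carrier only when that has dropped in.
- keeper_knob (a point): Centre of the top of the red knob at the end of the keeper's arm: an upright cylinder 10 mm in diameter and 22 mm tall, 34 mm from the keeper's axis; its top is 57.5 mm above the bench.
- paste_jar: Loose white jar with red lid, diameter 48 mm, 44 mm tall; origin at the centre of its underside. Leave alone.
- tape_roll: Loose roll of yellow tape, diameter 61 mm, 19 mm tall; origin at the centre of its underside. Leave alone.
- water_bottle: Loose clear water bottle with yellow cap, diameter 65 mm, 210 mm tall; origin at the centre of its underside. Leave alone.
- driver: Loose screwdriver with dark handle, 191 mm long, lying on the bench; origin under its middle. Leave alone.
Things that resemble listed ones, but are neither listed nor needed, are in the scene too. There is more than one size of the carrier; the job needs the larger.

How it is judged:
By the outcome, as a careful person would: the job done as asked, in the order asked, and still so for the second after the job is handed in, with the robot touching nothing.
It also fails if it takes over 45 s, if anything falls off the work surface, if the arm or the gripper's body presses on something with over 40 N, if the wrist force passes 120 N, or if a joint passes its speed limit or range.

## Working session

There is one attempt and no reset: what is moved stays moved. The work goes in short steps, each a Python script; the robot and the scene stay as the last script left them, time stands still between calls to the robot, and variables do not carry over. Pictures are saved under pics/ and viewed, at most 10 in all, crops included, and the job is handed in when it is done.

```bash
mkdir -p pics; ls
python3 - <<'E'
from plant import r,viewer,finder
import cv2,numpy as np
ims=[]
for c in ["scene","side"]:
    p,d=viewer.snapshot(c); cv2.imwrite(f"pics/{c}0.png",cv2.cvtColor(p,cv2.COLOR_RGB2BGR)); np.save(f"pics/{c}0.npy",d)
    for l in ["carrier","fixture","flange","keeper","keeper_knob","water_bottle","paste_jar","tape_roll","driver"]:
        print(c,l,[(round(b["p"],2),np.round(b["bbox"]).astype(int).tolist()) for b in finder.boxes_of(c,l)[:4]])
    k=viewer.get_calibration(c); print((-k["R"].T@k["t"]).round(3))
print(r.read_clock())
E
```

```text
pics
scene carrier [(0.92, [252, 291, 43, 29]), (0.74, [308, 238, 32, 41]), (0.54, [287, 222, 7, 15])]
scene fixture [(0.77, [304, 237, 48, 73]), (0.64, [204, 168, 52, 9])]
scene flange [(0.95, [309, 236, 34, 38]), (0.95, [254, 293, 41, 29])]
scene keeper [(0.57, [287, 222, 10, 15])]
scene keeper_knob []
scene water_bottle [(0.94, [245, 115, 24, 66])]
scene paste_jar [(0.62, [330, 179, 15, 21]), (0.54, [244, 117, 23, 65])]
scene tape_roll [(0.6, [364, 204, 22, 17])]
scene driver [(0.7, [203, 167, 53, 9])]
[ 0.031 -0.534  0.698]
side carrier [(0.97, [302, 244, 39, 32]), (0.56, [239, 280, 42, 28])]
side fixture [(0.67, [299, 242, 62, 66])]
side flange [(0.69, [302, 242, 36, 35]), (0.67, [236, 281, 42, 26])]
side keeper [(0.39, [285, 225, 9, 11])]
side keeper_knob [(0.38, [284, 227, 11, 19])]
side water_bottle [(0.9, [261, 126, 20, 65])]
side paste_jar [(0.89, [337, 194, 16, 22])]
side tape_roll [(0.55, [370, 219, 23, 19])]
side driver [(0.83, [208, 170, 51, 12])]
[-0.09  -0.823  0.769]
1.0
```

Run:
```python
import cv2,numpy as np
a=cv2.imread("pics/scene0.png"); a=cv2.resize(a[150:330,200:400],None,fx=4,fy=4,interpolation=cv2.INTER_CUBIC)[:600]
cv2.imwrite("pics/c1.png",a[:600])
b=cv2.imread("pics/side0.png"); cv2.imwrite("pics/c2.png",cv2.resize(b[170:310,200:400],None,fx=4,fy=4,interpolation=cv2.INTER_CUBIC))
```

```text
(no output)
```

View pics/c1.png

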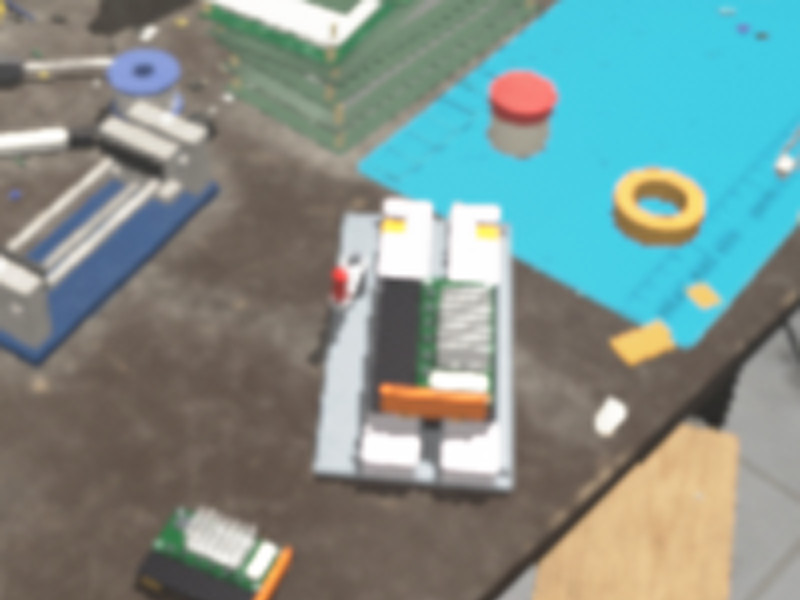

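View pics/c2.png

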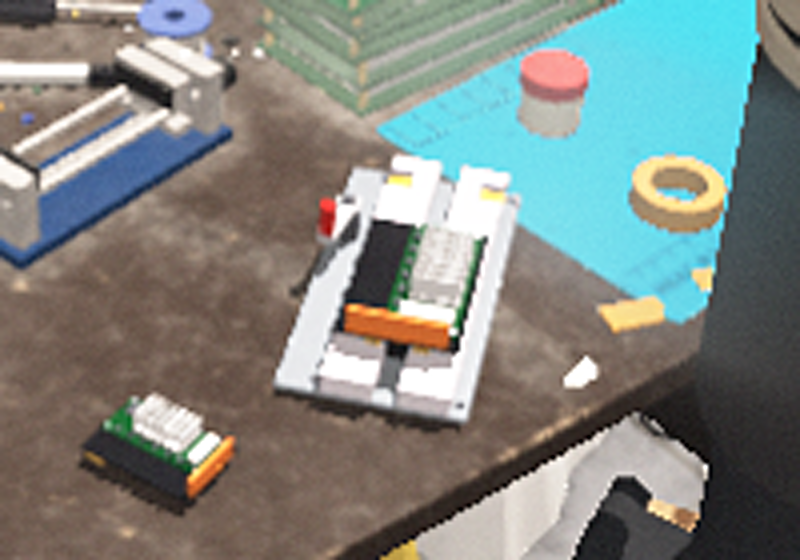

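Candidates for the carrier: scene (308,238), on the rails, larger; scene (252,291), loose on the bench, smaller look-alike. The enlarged crop confirms the one on the rails is the one meant. The keeper is at (287,222), its red knob near (285,220).

```bash
cat > h.py <<'E'
import cv2,numpy as np
from plant import r,viewer,finder
def ray(k,px):
    u=cv2.undistortPoints(np.array(px,float).reshape(-1,1,2),k["mtx"],np.array(k["dist_coeffs"])).reshape(-1,2)
    return np.c_[u,np.ones(len(u))]@k["R"], -k["R"].T@k["t"]
def on_z(k,px,z):
    d,o=ray(k,px); return o+d*((z-o[2])/d[:,2])[:,None]
def cloud(k,D):
    v,u=np.mgrid[:384,:512]; q=cv2.undistortPoints(np.c_[u.ravel(),v.ravel()].astype(float).reshape(-1,1,2),k["mtx"],np.array(k["dist_coeffs"])).reshape(-1,2)
    P=np.c_[q,np.ones(len(q))]*D.ravel()[:,None]; return ((P-k["t"])@k["R"]).reshape(384,512,3)
def proj(k,X):
    return cv2.projectPoints(np.array(X,float).reshape(-1,3),cv2.Rodrigues(k["R"])[0],k["t"],k["mtx"],np.array(k["dist_coeffs"]))[0].reshape(-1,2)
E
python3 - <<'E'
from h import *
for c,q,o in [("scene",[(345,213),(505,222),(512,490),(315,472)],(200,150)),("side",[(352,167),(518,198),(466,424),(277,392)],(200,170))]:
    k=viewer.get_calibration(c); P=on_z(k,np.array(q)/4+o,0.008); print(c,P[:,:2].round(4).tolist(),P.mean(0).round(4)); 
    e=P[[0,1]].mean(0)-P[[2,3]].mean(0); print(np.linalg.norm(e[:2]),np.arctan2(e[1],e[0]))
    l=P[[0,3]].mean(0)-P[[1,2]].mean(0); print(np.linalg.norm(l[:2]),np.arctan2(l[1],l[0])-np.pi/2)
k=viewer.get_calibration("scene"); C=cloud(k,np.load("pics/scene0.npy"))
for p in [(285,220),(287,225),(308,250),(295,235),(252,291),(310,203)]: print(p,C[p[1],p[0]].round(3))
print(r.read_tcp_rot(),r.read_eef_pos())
kw=viewer.get_calibration("wrist"); print("wristcam",(-kw["R"].T@kw["t"]).round(3),kw["R"].round(2).tolist())
E
```

```text
scene [[0.5754, -0.0342], [0.6464, -0.1169], [0.4765, -0.2603], [0.4055, -0.1732]] [ 0.526  -0.1461  0.008 ]
0.22095166810425967 0.6935430027117665
0.11070010443705239 0.6966086319952396
side [[0.5748, -0.0344], [0.6433, -0.124], [0.476, -0.2634], [0.4039, -0.1807]] [ 0.5245 -0.1506  0.008 ]
0.2213622126408707 0.701307984165351
0.11116580146891626 0.6840566943366615
(285, 220) [ 0.493 -0.108  0.055]
(287, 225) [ 0.497 -0.11   0.036]
(308, 250) [ 0.469 -0.204  0.045]
(295, 235) [ 0.488 -0.146  0.035]
(252, 291) [ 0.317 -0.18   0.015]
(310, 203) [ 0.627 -0.076  0.002]
[ 3.14156870e+00 -1.14462109e-05 -2.74376899e+00] [ 0.26145407 -0.62226562  0.24229928]
wristcam [ 0.196 -0.65   0.374] [[-0.39, 0.92, -0.0], [0.88, 0.37, 0.28], [0.26, 0.11, -0.96]]
```

Run:
```python
from h import *
c=np.array([.525,-.148]);a=.695;x=np.array([np.cos(a),np.sin(a)])
r.movep([*(c-.0*x),.26],[np.pi,0,a-np.pi])
r.pause(.3)
k=viewer.get_calibration("wrist"); p,d=viewer.snapshot("wrist")
np.savez("pics/w1.npz",d=d,p=p,**{n:k[n] for n in ("mtx","dist_coeffs","R","t")})
cv2.imwrite("pics/w1.png",cv2.resize(cv2.cvtColor(p,cv2.COLOR_RGB2BGR),None,fx=1.5,fy=1.5))
print(r.read_clock(),r.read_joint_positions())
for n in range(-4,5):
    yaw=a+n*np.pi/2
    if abs(yaw)<7: print(n,yaw,np.round(r.inverse_kinematics([*c,.05],[np.pi,0,yaw]),2))
```

```text
3.3083 [ 8.38558088e-02  1.34230701e-01 -2.47611166e-01  2.63394364e-05
 -1.18904054e+00 -9.60284010e-01]
-4 -5.588185307179586 [ 0.08  0.35 -0.51  0.   -0.71  2.18]
-3 -4.017388980384689 [ 0.08  0.35 -0.51 -0.   -0.71 -2.53]
-2 -2.4465926535897933 [ 0.08  0.35 -0.51  0.   -0.71 -0.96]
-1 -0.8757963267948966 [ 0.08  0.35 -0.51  0.   -0.71  0.61]
0 0.695 [ 0.08  0.35 -0.51  0.   -0.71  2.18]
1 2.2657963267948964 [ 0.08  0.35 -0.51 -0.   -0.71 -2.53]
2 3.836592653589793 [ 0.08  0.35 -0.51  0.   -0.71 -0.96]
3 5.40738898038469 [ 0.08  0.35 -0.51  0.   -0.71  0.61]
4 6.9781853071795865 [ 0.08  0.35 -0.51  0.   -0.71  2.18]
```

View pics/w1.png

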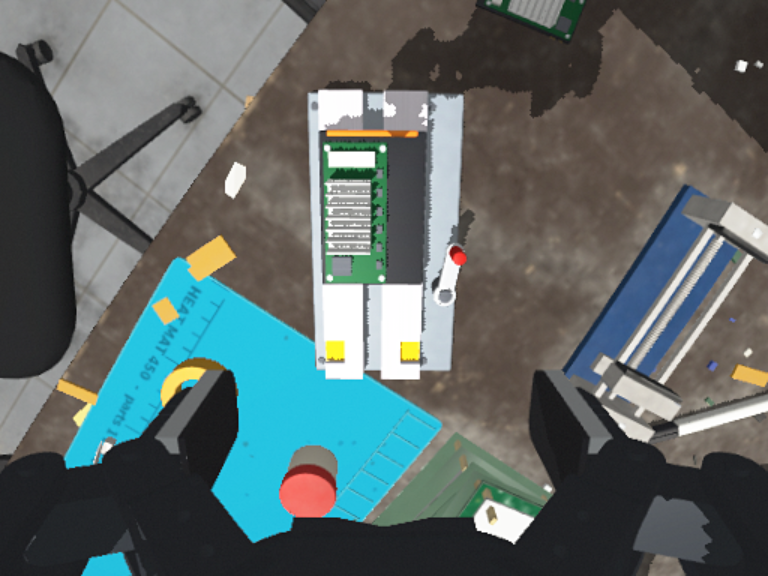

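The wrist picture (1.5x) shows the rails (ends at rows 91 and 378), carrier with orange flange at (372,133), keeper post (444,296), knob (458,257), open with free space beside it.

Run:
```python
from h import *
w=np.load("pics/w1.npz"); C=cloud(w,w["d"])
px=np.array([(326,378),(363,378),(382,378),(421,378),(318,91),(428,91)])/1.5
F=np.array([(110,-38),(110,-7.5),(110,7.5),(110,38),(-110,-38),(-110,38)])/1e3
P=on_z(w,px,.022)[:,:2]
f0,p0=F.mean(0),P.mean(0);A,B=F-f0,P-p0
a=np.arctan2((A[:,0]*B[:,1]-A[:,1]*B[:,0]).sum(),(A*B).sum());R=np.array([[np.cos(a),-np.sin(a)],[np.sin(a),np.cos(a)]])
o=p0-R@f0; print("yaw",a,"o",o,"res mm",(1e3*((P-o)@R-F)).round(1).tolist())
f=lambda q:((q[:,:2]-o)@R*1e3).round(1).tolist()
print("knob",f(on_z(w,np.array([(458.5,257)])/1.5,.0575)),"post",f(on_z(w,np.array([(444,296)])/1.5,.0355)))
print("flange top rear edge",f(on_z(w,np.array([(327,131),(418,131)])/1.5,.050)),"carrier front",f(on_z(w,np.array([(323,284),(422,284)])/1.5,.034)))
for q in [(345,330),(400,330),(405,220),(440,150),(341,105)]: print(q,C[int(q[1]/1.5),int(q[0]/1.5)].round(4))
np.savez("fix.npz",a=a,o=o)
s=viewer.get_calibration("scene");print(proj(s,[[*(o+R@np.array(v)),.022] for v in F[[0,3,4,5]]]).round(1).tolist())
```

```text
yaw 0.6883357258759742 o [ 0.53314033 -0.15203313] res mm [[0.0, -0.2], [-0.2, -0.6], [-0.3, -0.2], [-0.4, 1.0], [0.6, -0.3], [0.3, 0.4]]
knob [[0.8, 59.1]] post [[35.5, 53.1]]
flange top rear edge [[-81.7, -29.5], [-82.0, 30.1]] carrier front [[27.1, -36.8], [26.8, 36.6]]
(345, 330) [ 0.6001 -0.1256  0.021 ]
(400, 330) [ 0.5728 -0.0928  0.021 ]
(405, 220) [ 0.5018 -0.1478  0.0343]
(440, 150) [ 0.4484 -0.1581  0.0079]
(341, 105) [ 0.4703 -0.2331  0.0219]
[[324.2, 201.5], [296.0, 199.6], [324.3, 267.5], [290.6, 264.6]]
```

```bash
cat >> h.py <<'E'
_f=np.load("fix.npz"); A=float(_f["a"]); O=_f["o"]; RF=np.array([[np.cos(A),-np.sin(A)],[np.sin(A),np.cos(A)]])
def W(x,y,z): return [*(O+RF@(np.array([x,y])/1e3)),z/1e3]      # fixture mm -> world m
def here(): e=np.array(r.read_eef_pos()); return np.r_[RF.T@(e[:2]-O),e[2]]*1e3
E
python3 - <<'E'
from h import *
rot=[np.pi,0,A-np.pi]
r.grip(0)
r.movep(W(-110,0,90),rot)
print("down",r.servo_line(W(-110,0,42),v=.08,f_stop=4),here().round(1))
print("push1",r.servo_line(W(-40,0,42),v=.035,f_stop=11),here().round(1),np.round(r.read_contact_force(),1))
print(r.read_clock())
viewer.snapshot("side"); p,d=viewer.snapshot("scene"); cv2.imwrite("pics/s2.png",cv2.cvtColor(cv2.resize(p[180:300,230:390],None,fx=5,fy=5,interpolation=2),cv2.COLOR_RGB2BGR))
E
```

```text
down False [-109.6   -0.3   42.4]
push1 False [-41.    0.5  41.9] [-3.7 -3.3  4.2]
7.7917
```

View pics/s2.png

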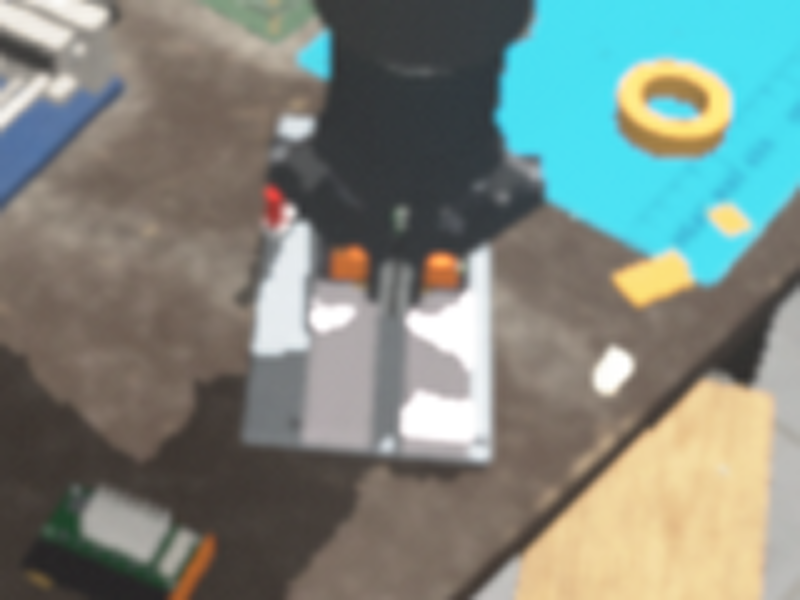

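The closed fingertips are against the middle of the flange (350–440,265) and the carrier is sliding at about 5 N. I'll go on slowly to the notches.

Run:
```python
from h import *
for x in (-30,-24,-20,-17,-14):
    s=r.servo_line(W(x,0,42),v=.02,f_stop=6.5); print(x,s,here().round(1),np.round(r.read_contact_force(),1))
    if s: break
r.servo_line(W(here()[0]-12,0,42),v=.06)
r.servo_line(W(here()[0]-18,0,110),v=.15)
r.servo_line(W(-20,0,200),v=.25)
k=viewer.get_calibration("wrist"); p,d=viewer.snapshot("wrist"); C=cloud(k,d)
np.savez("pics/w2.npz",d=d,p=p,**{n:k[n] for n in ("mtx","dist_coeffs","R","t")})
cv2.imwrite("pics/w2.png",cv2.resize(cv2.cvtColor(p,cv2.COLOR_RGB2BGR),None,fx=1.5,fy=1.5))
for y in (15,25):
    for x in (0,20,45,70,90):
        u=proj(k,[W(x,y,28)])[0].round().astype(int); print(x,y,(C[u[1],u[0],2]*1e3).round(1),end="; ")
print(r.read_clock())
```

```text
-30 False [-30.5   0.4  41.9] [-3.8 -2.3  4.9]
-24 False [-23.1  -0.3  42. ] [ 0.6 -0.5  0.1]
-20 False [-20.1   0.1  42. ] [-2.3 -1.2  2.2]
-17 True [-19.3   0.7  41.6] [-0.7  0.5  0.6]
0 15 44.2; 20 15 29.6; 45 15 197.5; 70 15 217.0; 90 15 232.0; 0 25 44.0; 20 25 27.9; 45 25 27.3; 70 25 209.2; 90 25 235.1; 11.075
```

View pics/w2.png

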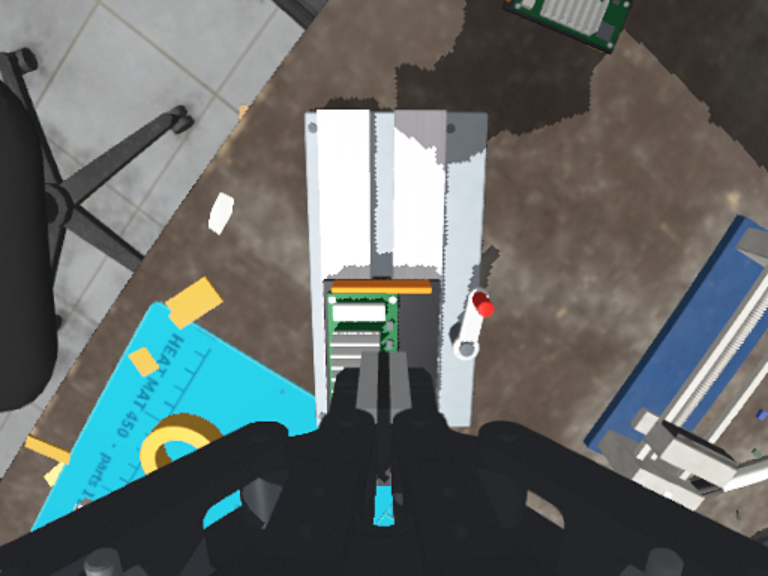

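The carrier has dropped in: its plate top reads about 28 mm at (400,340), with the flange at (380,287). The keeper is still open, with its knob at (485,305). Next I turn it.

Run:
```python
from h import *
def P(th,b,z):
    u=np.array([-np.cos(th),-np.sin(th)]);t=np.array([np.sin(th),-np.cos(th)])
    return W(*(np.array([35,54])+34*u-b*t),z),[np.pi,0,A-np.pi/2+th]
r.movep(*P(-.2,32,130))
print("j",np.round(r.read_joint_positions(),2))
print("down",r.servo_line(*P(-.2,32,53),v=.12,f_stop=5),here().round(1))
print("touch",r.servo_line(*P(-.15,17,53),v=.06,f_stop=6))
for th in np.linspace(0,1.571,9):
    s=r.servo_line(*P(th,16,53),v=.06,f_stop=7); F=np.array(r.read_contact_force()); print(round(th,2),s,here().round(1),(RF.T@F[:2]).round(1),F[2].round(1))
    if s: break
else:
    print("seat",r.servo_line(*P(1.571,12,53),v=.02,f_stop=5),here().round(1))
h=here(); r.servo_line(W(h[0]-5,h[1],53),v=.05)
h=here(); r.servo_line(W(h[0],h[1],140),v=.2)
r.movep(W(-75,0,250),[np.pi,0,A-np.pi])
r.pause(.3)
k=viewer.get_calibration("wrist"); p,d=viewer.snapshot("wrist")
cv2.imwrite("pics/w3.png",cv2.resize(cv2.cvtColor(p,cv2.COLOR_RGB2BGR),None,fx=1.5,fy=1.5))
C=cloud(k,d)
red=(p[...,0]>150)&(p[...,1]<60)&(p[...,2]<60)&(C[...,2]>.05)&(C[...,2]<.065)
q=(C[red][:,:2]-O)@RF*1e3; print("knob top",len(q),q.mean(0).round(1)) if len(q) else print("no red")
for x,y in [(20,28),(60,28),(60,15),(90,15)]:
    u=proj(k,[W(x,y,28)])[0].round().astype(int); print((x,y),(C[u[1],u[0],2]*1e3).round(1),end=" ")
print(r.read_clock())
```

```text
j [ 0.25  0.16 -0.55  0.   -0.87  0.24]
down False [ 8.4 91.8 53.5]
touch False
0.0 False [ 1.1 70.1 53.2] [-0.6  0.3] -0.0
0.2 False [-1.3 63.2 53. ] [ 0.  -0.6] 0.4
0.39 False [-2.4 55.9 53. ] [0.7 0.1] -0.1
0.59 False [-2.1 48.5 53. ] [ 0.4 -0.1] -0.8
0.79 False [-0.3 41.4 53. ] [-0.3 -0.5] -0.7
0.98 False [ 2.9 34.7 53. ] [-0.7 -0.2] -0.2
1.18 False [ 7.3 28.8 53. ] [-0.7 -0.4] 0.1
1.37 False [12.7 23.9 53. ] [1.  0.2] 1.0
1.57 False [18.8 20.2 52.9] [-0.  1.] -1.0
seat True [19.  20.6 52.5]
no red
(20, 28) 26.7 (60, 28) 281.2 (60, 15) 280.0 (90, 15) 293.5 20.4
```

View pics/w3.png

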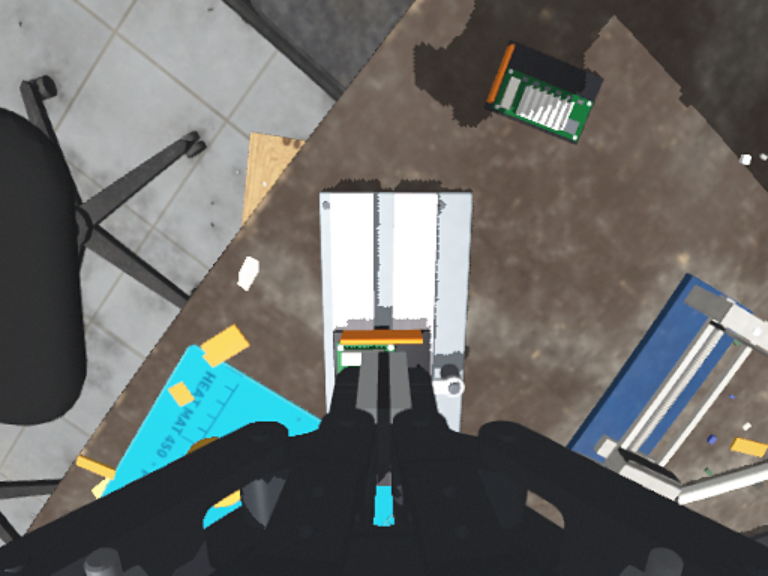

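The keeper arm now points across, at (450,375), but the fingers hide the knob. I'll take a clearer view from farther on.

Run:
```python
from h import *
r.movep(W(30,0,260),[np.pi,0,A-np.pi])
r.pause(.3)
k=viewer.get_calibration("wrist"); p,d=viewer.snapshot("wrist")
C=cloud(k,d); q=p.astype(int)
red=(q[...,0]>q[...,1]+70)&(q[...,0]>q[...,2]+70)&(C[...,2]>.052)&(C[...,2]<.065)
f=(C[red][:,:2]-O)@RF*1e3; f=f[(abs(f)<100).all(1)]; print(len(f),np.median(f,0).round(1) if len(f) else "")
for x,y in [(-5,0),(10,28),(60,28),(70,28),(80,28),(95,28),(35,30)]:
    u=proj(k,[W(x,y,28)])[0].round().astype(int); print((x,y),(C[u[1],u[0],2]*1e3).round(1),end=" ")
u=proj(k,[W(35,20,57.5)])[0].round().astype(int); print(u,r.read_clock())
u=np.clip(u,100,[410,290]); cv2.imwrite("pics/w4.png",cv2.resize(cv2.cvtColor(p[u[1]-90:u[1]+90,u[0]-100:u[0]+100],cv2.COLOR_RGB2BGR),None,fx=3.3,fy=3.3,interpolation=2))
```

```text
71 [34.4 19.4]
(-5, 0) 43.6 (10, 28) 27.1 (60, 28) 27.6 (70, 28) 28.8 (80, 28) 28.5 (95, 28) 27.3 (35, 30) 35.0 [275 172] 21.25
```

View pics/w4.png

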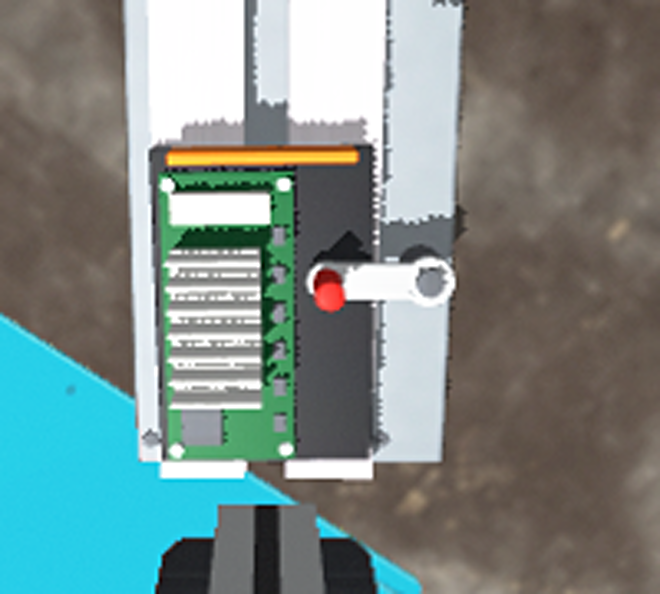

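The carrier is seated: its plate top is at 27–28 mm, and the plate runs from the flange at row 157 to row 455. The keeper lies across its edge with the knob at (330,290), fixture (34.4, 19.4). The last contact stopped at only 5 N, so I'll press it once more, firmly, to be sure it's on the stop.

Run:
```python
from h import *
rot=[np.pi,0,A]
r.movep(W(13,20,120),rot)
print(r.servo_line(W(13,20,53),v=.12,f_stop=5))
print("press",r.servo_line(W(26,20,53),v=.025,f_stop=8),here().round(1))
h=here(); r.servo_line(W(13.5,20,53),v=.05)
r.servo_line(W(13.5,20,140),v=.2)
r.movep(W(30,0,260),[np.pi,0,A-np.pi]); r.pause(.3)
k=viewer.get_calibration("wrist"); p,d=viewer.snapshot("wrist")
C=cloud(k,d); q=p.astype(int)
red=(q[...,0]>q[...,1]+70)&(q[...,0]>q[...,2]+70)&(C[...,2]>.052)&(C[...,2]<.065)
f=(C[red][:,:2]-O)@RF*1e3; f=f[(abs(f)<100).all(1)]; print(len(f),np.median(f,0).round(1))
for x,y in [(-5,0),(10,28),(70,28),(95,28),(35,30)]:
    u=proj(k,[W(x,y,28)])[0].round().astype(int); print((x,y),(C[u[1],u[0],2]*1e3).round(1),end=" ")
print(r.read_clock())
```

```text
False
press True [18.9 20.2 53.2]
72 [34.  18.7]
(-5, 0) 44.0 (10, 28) 27.3 (70, 28) 27.8 (95, 28) 28.8 (35, 30) 34.4 28.8
```

The 8 N press stopped at the same place (x = 18.9), so the keeper is on its stop and the carrier is still seated.

```bash
python3 -c "
from plant import r
print(r.hand_in())"
```

```text
the job is handed in; nothing more can be done
None
```

The job is handed in: the carrier has dropped into its notches, the keeper lies across its edge against the stop, the hand is clear, and nothing else was touched as far as I could see (about 29 s of the 45 s used).

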